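# Refit the cooling parts on a small computer's two boards

## Robot

A 6-joint arm with a two-finger parallel gripper is mounted at the origin on the work surface. World frame = base frame: x ahead of the robot, y to its left, z up, the work surface at z = 0. Lengths are in m, angles in degrees, forces in N, time in s.
With the tool pointing down it reaches from about 0.4 to 0.825 m from the base axis. Payload 7 kg.
Tool frame: the origin (TCP) lies on the centre line of the jaws, within the pads' length; the fingertips stand 11 mm ahead of it and the grasp point (between the pads) lies 8 mm behind it; z points along the fingers, y is the line along which they close (so a half turn about z gives the same grasp; the last joint's range is limited). The gripper opens to 88 mm and grips with 3 to 60 N. Pads are 19 mm wide; open, the fingers measure 130 mm over their backs; the gripper's body (78 mm by 193 mm) begins 47 mm behind the grasp point.
Start: joints at [90.361, 20.546, 0.682, 0, -70.136, -16.507], TCP at [0.188, 0.648, 0.238] pointing down, gripper open.
Joint ranges: [-176.03, 176.03], [-82.01, 121.73], [-58.28, 71.71], [-173.87, 95.51], [-174.79, -0.11], [-173.66, 173.66]. Speed limits (degrees/s): [136.94, 136.94, 172.46, 180, 180, 180].

## Interface

Orientations are given as [roll, pitch, yaw] about the fixed x, y, z axes, in that order (R = Rz(yaw) Ry(pitch) Rx(roll)).
In Python, from plant import r, capture, camera_model, job gives the robot as it stands.
- The arm moves only by the tool drive_tool, never from a script. Its argument "increments" is a list that holds one entry, the list of rows, each a list of 5 numbers: the gripper's target within -1 to 1 (fully open at 1, half-way at 0, shut at -1), then the shift along the tool's x, y, z scaled (see below), then the turn about the tool's z scaled (see below). In form: [[[gripper, tx, ty, tz, roll], ...]]. A call has 1 to 5 rows; each row is the pose to reach, as a shift and turn from the pose commanded when the call began, along the tool's axes at that moment, turning the shorter way round; what a row does not reach only later rows make up. The controller multiplies each number of a shift by 120 mm and each number of a turn by 360 degrees. A row lasts 1/8 s, in which the tool goes at most 62.5 mm and 10.7 degrees, less where a joint would pass 70% of its speed; a pose out of reach is approached as far as the arm can. A call with a number of a shift or a turn outside -1 to 1 is refused whole. A call with a gripper value outside its range is refused whole. The fingers move at their own pace and stop on an object; "squeeze" is the grip in N (left out, the last holds). Time passes only in rows, so rows that repeat a pose let the fingers close. It gives the time, the measured TCP pose, the force, the opening and the grip force at its end, in the units of the state.
- r.get_state(): the state, without advancing time (a new reading comes with each control period).
- capture(name): name is "side" or "top" or "wrist"; returns the picture (420x560x3 uint8, red, green, blue); there is no depth.
- camera_model(name): a dict with "camera_matrix" (3x3 intrinsics, pixels), "rvec" (rotation vector, rad) and "tvec" (3), from world to camera coordinates, as OpenCV has them. Camera axes: x right, y down, z forward; pixel columns grow to the right and rows downward; lengths in m; the calibration is good to about 2 mm. A picture is of the moment at which its call begins: read the wrist's pose just before it. camera_model takes no time and is no camera call; for the wrist camera it gives the pose at the moment of the call.
- job.close_job(): hands the job in; it is judged then, once.
The state is a dict: "time_s": time; "joints": joint angles; "qd": joint speeds; "joint_torque": joint torques, N m; "tcp_pos": TCP position; "eef_rot": TCP orientation; "contact_force": force on the tool from outside, world axes, zero at the start; "moment": the same for the moment, N m; "gripper_width": finger opening in m; "gripper_force": force on a finger pad.
Only numpy, scipy, OpenCV 4.12 (cv2) and the standard library are available. Lean on these libraries where they do the work, as an engineer would, in place of code of your own. Each camera call takes 0.05 s, during which the arm holds its last target. There are 200 camera calls.

## Task

Put the cooling back on the two boards. On the square metal processor of the square board stack, centred and square with it, first the square copper plate, then the square finned heatsink, then the fan on top; on the long black storage module of the narrow board lay the long copper bar lengthwise and then the long finned strip on top of it. Either board may be done first; leave both stacks standing by themselves.

Things in the scene. Friction and masses are not known exactly. Their poses are not given: they have to be found in the camera images.
- copper_plate_mid (a point): Plain square copper plate, 40 x 40 mm and 10 mm thick, about 140 g. Starts flat on the mat, right way up, at any yaw within about 35 deg of the world x axis. Point: its centre, 5 mm above its underside; x and y along its sides, z up. A quarter turn makes no difference. The mat is 3 mm thick (top at z = 0.003).
- heatsink_mid (a point): Square aluminium finned heatsink, 50 x 50 mm and 28 mm high, fins upward and running along its x axis; the outer fins are solid faces (the ones at +y and -y), about 110 g. Starts flat on the mat, right way up, at any yaw within about 35 deg of the world x axis. Point: its centre, 14 mm above its underside; x, y along its sides, z up. It can be gripped on either pair of sides and a quarter turn makes no difference.
- fan_mid (a point): Square black fan, frame 50 x 50 mm and 15 mm thick with a grey hub and blades, about 45 g. Starts flat on the mat, right way up, at any yaw within about 35 deg of the world x axis. Point: its centre, 7.5 mm above its underside; x, y along its sides, z up. A quarter turn makes no difference.
- copper_bar_mid (a point): Plain long copper bar, 70 mm (x) x 22 mm (y) and 10 mm thick, about 130 g. Starts flat on the mat, right way up, at any yaw within about 35 deg of the world x axis. Point: its centre, 5 mm above its underside; x along its length, z up. A half turn makes no difference. Small bystanders up to 30 mm high stand among the parts and boards, 15 mm or more from any of them.
- fin_strip_mid (a point): Long aluminium finned strip, 76 mm (x) x 24 mm (y) and 16 mm high, fins upward and running along its length, solid outer fins, about 50 g. Starts flat on the mat, right way up, at any yaw within about 35 deg of the world x axis. Point: its centre, 8 mm above its underside; x along its length, z up. A half turn makes no difference.
- processor_top (a point): Centre of the flat top of the processor: a square steel lid 40 x 40 mm in the middle of the fixed, nearly square green board (120 x 110 mm). x, y along its sides, z up. It is 5 mm above the board's top, 13 mm above the mat. Taller things on the board: only plugs 8 mm high along its +x edge, 49 mm or more from the centre. Place and yaw vary; may swap places with the card.
- storage_top (a point): Centre of the flat top of the storage module: a black bar 76 mm (x) x 24 mm (y) in the middle of the fixed narrow green card (125 x 50 mm). x along its length, z up. It is 5 mm above the card's top, 13 mm above the mat. A socket of the same height, 30 mm wide, stands past its +x end. Place and yaw vary.
There are look-alikes about, which are no part of the job. Leave any red or yellow look-alike of the part that bears fin_strip_mid alone.

How it is judged:
By the outcome, as a careful person would: the job done as asked, in the order asked, and still so for the second after the job is handed in, with the robot touching nothing.
It also fails if it takes over 120 s, if anything falls off the work surface, if the arm or the gripper's body presses on something with over 40 N, if the wrist force passes 120 N, or if a joint passes its speed limit or range.

## Working session

There is one attempt and no reset: what is moved stays moved. The work goes in short steps, Python scripts to look and compute and a tool call to move; the robot and the scene stay as the last step left them, time stands still between calls to the robot, and variables do not carry over. Pictures are saved under pics/ and viewed, at most 14 in all, crops included, and the job is handed in when it is done.

Besides the shell and the picture viewer there is one more tool, called after "Request:" as name(argument=value, ...), one argument or row to a line, values as JSON. drive_tool: Moves the arm, as the interface text tells. Its arguments: {"type":"object","properties":{"increments":{"type":"array"},"squeeze":{"type":"number"}},"required":["increments"]}

```bash
mkdir -p pics
python3 - <<'E'
from plant import r,capture,camera_model
import cv2
for n in("top","side"):
    cv2.imwrite(f"pics/{n}0.png",cv2.resize(cv2.cvtColor(capture(n),cv2.COLOR_RGB2BGR),(800,600),interpolation=cv2.INTER_CUBIC))
    print(n,camera_model(n))
print(r.get_state())
E
ls
```

```text
top {'camera_matrix': array([[452.83821097,   0.        , 281.56727166],
       [  0.        , 452.83821097, 205.11775596],
       [  0.        ,   0.        ,   1.        ]]), 'rvec': array([ 2.14942985, -2.13731967,  0.16661869]), 'tvec': array([-0.03997113,  0.45798269,  0.96480185])}
side {'camera_matrix': array([[488.40845209,   0.        , 272.44692398],
       [  0.        , 488.40845209, 203.07204032],
       [  0.        ,   0.        ,   1.        ]]), 'rvec': array([ 0.52963479, -2.77209638,  1.08880395]), 'tvec': array([0.42078686, 0.18390073, 0.92984666])}
{'time_s': 0.1, 'joints': array([ 9.03597379e+01,  2.05867034e+01,  6.40134748e-01, -1.99226201e-02,
       -7.01346254e+01, -1.65083503e+01]), 'qd': array([ 0.08239037, -0.03484738,  0.20373527,  0.01544161, -0.06645159,
        0.06223106]), 'joint_torque': array([-1.48266099e-03, -5.84166527e+01,  2.93747878e+01,  7.01554790e+00,
        1.00657847e-02, -5.52878294e-05]), 'tcp_pos': array([0.1876153 , 0.64797427, 0.23672501]), 'eef_rot': array([ 1.79916830e+02, -5.11651194e-03, -1.61553919e+01]), 'contact_force': array([-0.62758264, -0.10774933,  0.14575645]), 'moment': array([ 0.02205881,  0.00088572, -0.01324146]), 'gripper_force': 0.0, 'gripper_width': 0.08732495973092151}
pics
```

View pics/top0.png

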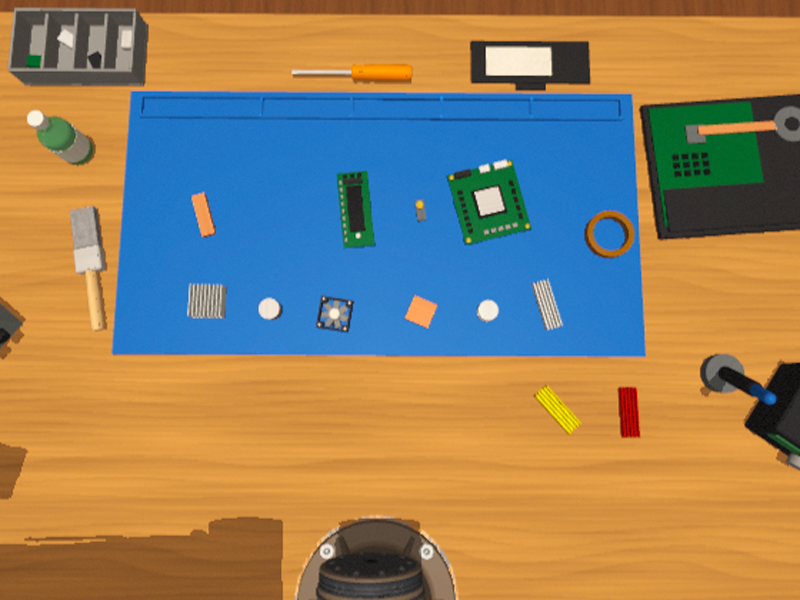

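View pics/side0.png

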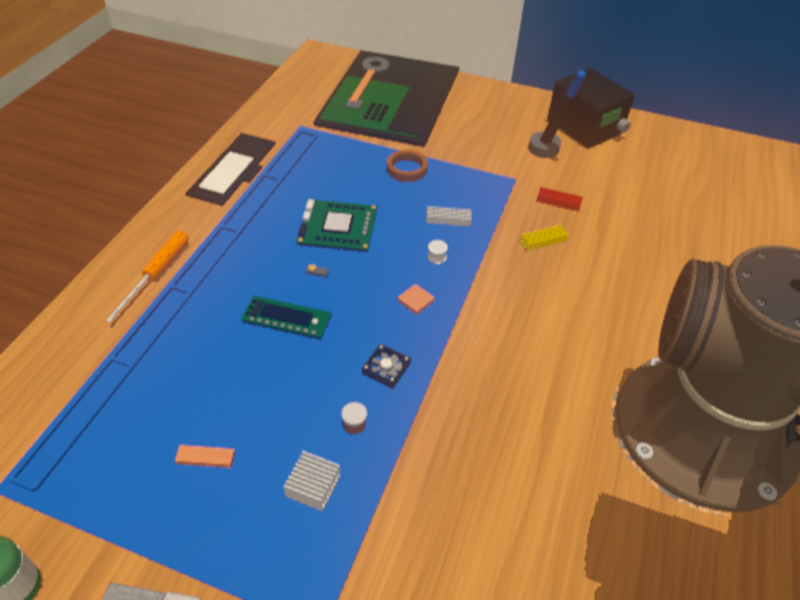

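The pictures show, in top-view pixels (800x600):
- **Copper bar:** (203,215)
- **Heatsink:** (206,301)
- **Fan:** (335,314)
- **Copper plate:** (421,312)
- **Storage card:** (356,210)
- **Processor board:** (488,201)

Candidates for the fin strip are silver (548,304), yellow (557,410) and red (629,412). The description excludes red and yellow, so I choose silver. Bystanders are the white discs at (270,308) and (488,310) and a small post at (420,210).

```bash
cat > h.py <<'E'
from plant import r,capture,camera_model
import cv2, numpy as np
from scipy.spatial.transform import Rotation as Ro
def cast(cm,px,z):
    R=cv2.Rodrigues(np.array(cm['rvec']))[0]; t=np.array(cm['tvec']).ravel()
    u=cv2.undistortPoints(np.array(px,float).reshape(-1,1,2),np.array(cm['camera_matrix']),None).reshape(-1,2)
    d=np.c_[u,np.ones(len(u))]@R; c=-R.T@t
    return c+d*((z-c[2])/d[:,2])[:,None]
def proj(cm,P):
    return cv2.projectPoints(np.array(P,float).reshape(-1,3),np.array(cm['rvec'],float),np.array(cm['tvec'],float),np.array(cm['camera_matrix']),None)[0].reshape(-1,2)
def shot(n):
    cm=camera_model(n); return cm,capture(n)
def rect(cm,mask,z):
    """minAreaRect in the world of the biggest contour, cast onto z: centre, sizes, yaw of long side"""
    c=max(cv2.findContours(mask,cv2.RETR_EXTERNAL,cv2.CHAIN_APPROX_NONE)[0],key=cv2.contourArea)
    P=cast(cm,c.reshape(-1,2),z)[:,:2].astype(np.float32)
    (x,y),(w,h),a=cv2.minAreaRect(P*1000)
    if w<h: w,h,a=h,w,a+90
    return round(x/1000,4),round(y/1000,4),round(w,1),round(h,1),round((a+90)%180-90,1)
def go(x,y,z,yaw=None):
    """shift (mm->units of 120mm) and turn (units 360deg) from the measured pose"""
    s=r.get_state(); R=Ro.from_euler('xyz',s['eef_rot'],degrees=True)
    y0=s['eef_rot'][2]; yaw=y0 if yaw is None else yaw
    d=Ro.from_euler('xyz',[180,0,y0],degrees=True).inv().apply(np.array([x,y,z])-s['tcp_pos'])/.12
    t=-((yaw-y0+90)%180-90)/360
    print('go',np.round(d,4),round(t,4),'| tcp',np.round(s['tcp_pos'],4),np.round(s['eef_rot'],2),'t',round(s['time_s'],2))
E
python3 - <<'E'
from h import *
cm,im=shot('top')
hsv=cv2.cvtColor(im,cv2.COLOR_RGB2HSV)
m=((hsv[...,0]<100)|(hsv[...,0]>120)|(hsv[...,1]<120)).astype(np.uint8)*255
m[:90]=0;m[245:]=0;m[:,:90]=0;m[:,440:]=0
for c in cv2.findContours(m,cv2.RETR_EXTERNAL,cv2.CHAIN_APPROX_NONE)[0]:
    if cv2.contourArea(c)<20: continue
    k=np.zeros_like(m);cv2.drawContours(k,[c],-1,255,-1)
    print(np.round(c.reshape(-1,2).mean(0)),rect(cm,k,.013))
w=camera_model('wrist');s=r.get_state()
R=cv2.Rodrigues(w['rvec'])[0];print(w['camera_matrix'],-R.T@w['tvec'],R,s['tcp_pos'])
cm,im=shot('wrist');cv2.imwrite('pics/w0.png',im[...,::-1])
E
```

```text
[341. 217.] (0.4354, -0.1712, 35.5, 31.6, -45.1)
[188. 216.] (0.4368, 0.1716, 34.3, 33.7, 2.0)
[234. 219.] (0.4288, 0.0698, 50.7, 49.4, 81.3)
[294. 218.] (0.4333, -0.0665, 42.5, 41.4, -23.0)
[144. 210.] (0.4488, 0.2712, 59.9, 54.6, -89.7)
[383. 213.] (0.4454, -0.2648, 78.8, 29.1, 15.8)
[426. 164.] (0.5606, -0.3633, 78.7, 68.8, -2.7)
[294. 147.] (0.5976, -0.065, 33.8, 14.3, 7.0)
[142. 150.] (0.5883, 0.2842, 74.3, 24.9, 17.1)
[248. 146.] (0.5992, 0.0398, 125.3, 51.0, 6.5)
[342. 141.] (0.6141, -0.1754, 123.3, 110.7, 14.3)
[[350.54763359   0.         279.50079228]
 [  0.         350.54763359 211.57737122]
 [  0.           0.           1.        ]] [0.26079251 0.62643464 0.38419934] [[-0.27763844 -0.96068368  0.0019378 ]
 [-0.92218648  0.26707693  0.27971774]
 [-0.26923781  0.07587338 -0.96008033]] [0.18764371 0.64801138 0.23680108]
```

View pics/w0.png

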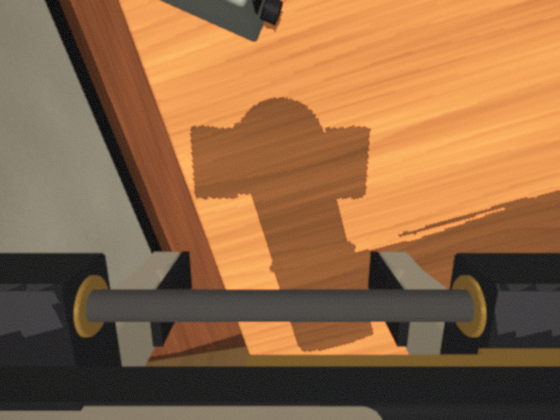

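```bash
cat >> h.py <<'E'
def plan(*wps):
    """wps: (x,y,z,yaw[deg, used as given]); prints per-call tool shift/turn numbers, chaining from the measured pose"""
    s=r.get_state(); p=np.array(s['tcp_pos']); yw=s['eef_rot'][2]
    print('tcp',np.round(p,4),np.round(s['eef_rot'],2),'t',round(s['time_s'],2),'w',round(s['gripper_width'],4))
    for w in wps:
        q=np.array(w[:3]); dy=(w[3]-yw+180)%360-180
        n=max(1,int(np.ceil(max(np.linalg.norm(q-p)/.118,abs(dy)/48)-1e-6)))
        for i in range(n):
            d=Ro.from_euler('xyz',[180,0,yw+dy*i/n],degrees=True).inv().apply((q-p)/n)/.12
            print('  ',*(f'{v:.3f}' for v in d),f'{-dy/n/360:.4f}', 'rows~%.1f'%max(np.linalg.norm(q-p)/n/.0625,abs(dy)/n/10.7))
        p=q; yw=yw+dy
E
python3 -c "
from h import *
plan((.64,.28,.19,-179))"
```

```text
tcp [0.1876 0.6481 0.2369] [ 1.7994e+02 -1.0000e-02 -1.6150e+01] t 0.2 w 0.0876
   0.895 0.380 0.078 0.0905 rows~3.0
   0.958 -0.162 0.078 0.0905 rows~3.0
   0.721 -0.652 0.078 0.0905 rows~3.0
   0.256 -0.938 0.078 0.0905 rows~3.0
   -0.289 -0.928 0.078 0.0905 rows~3.0
```

Request:
drive_tool(
  increments=[
    [[0.3,0.895,0.38,0.078,0.0905],[0.3,0.895,0.38,0.078,0.0905],[0.3,0.895,0.38,0.078,0.0905],[0.3,0.895,0.38,0.078,0.0905]],
  ],
)

```text
time_s: 0.7
tcp_pos: [0.2787, 0.5743, 0.2282]
eef_rot: [180.0, 0.0, -48.7]
contact_force: [-0.3, 0.0, 0.2]
gripper_width: 0.0582
gripper_force: 0.0
```

Request:
drive_tool(
  increments=[
    [[0.3,0.958,-0.162,0.078,0.0905],[0.3,0.958,-0.162,0.078,0.0905],[0.3,0.958,-0.162,0.078,0.0905],[0.3,0.958,-0.162,0.078,0.0905]],
  ],
)

```text
time_s: 1.2
tcp_pos: [0.3686, 0.5013, 0.2188]
eef_rot: [180.0, -0.0, -81.1]
contact_force: [-0.3, 0.5, -0.4]
gripper_width: 0.0571
gripper_force: 0.0
```

Request:
drive_tool(
  increments=[
    [[0.3,0.721,-0.652,0.078,0.0905],[0.3,0.721,-0.652,0.078,0.0905],[0.3,0.721,-0.652,0.078,0.0905],[0.3,0.721,-0.652,0.078,0.0905]],
  ],
)

```text
time_s: 1.7
tcp_pos: [0.4589, 0.4279, 0.2093]
eef_rot: [180.0, -0.0, -113.5]
contact_force: [-0.9, -0.3, 1.2]
gripper_width: 0.0571
gripper_force: 0.0
```

Request:
drive_tool(
  increments=[
    [[0.3,0.256,-0.938,0.078,0.0905],[0.3,0.256,-0.938,0.078,0.0905],[0.3,0.256,-0.938,0.078,0.0905],[0.3,0.256,-0.938,0.078,0.0905]],
  ],
)

```text
time_s: 2.2
tcp_pos: [0.5493, 0.3545, 0.2]
eef_rot: [180.0, -0.0, -146.0]
contact_force: [-0.3, 0.4, 0.2]
gripper_width: 0.0572
gripper_force: 0.0
```

Request:
drive_tool(
  increments=[
    [[0.3,-0.289,-0.928,0.078,0.0905],[0.3,-0.289,-0.928,0.078,0.0905],[0.3,-0.289,-0.928,0.078,0.0905],[0.3,-0.289,-0.928,0.078,0.0905],[0.3,-0.289,-0.928,0.078,0.0905]],
  ],
)

```text
time_s: 2.82
tcp_pos: [0.6393, 0.2814, 0.1911]
eef_rot: [180.0, 0.0, -178.5]
contact_force: [-0.4, 1.0, -0.1]
gripper_width: 0.0569
gripper_force: 0.0
```

Run:
```python
from h import *
print(r.get_state()['joints'])
cm,im=shot('wrist');cv2.imwrite('pics/w1.png',im[...,::-1])
plan((.66,-.07,.19,-179))
```

```text
[ 3.96987828e+01  2.43483087e+01  3.24694669e-01 -4.17153897e-04
 -6.59481661e+01 -1.28182126e+02]
tcp [0.6393 0.2814 0.1912] [ 1.7998e+02  3.0000e-02 -1.7857e+02] t 2.88 w 0.057
   -0.033 -0.977 0.003 0.0004 rows~1.9
   -0.036 -0.977 0.003 0.0004 rows~1.9
   -0.038 -0.977 0.003 0.0004 rows~1.9
```

View pics/w1.png

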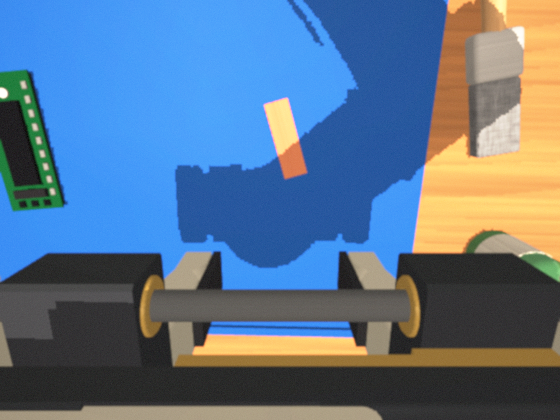

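The wrist view shows the copper bar at (285,138), clear of everything else, and the card at the left edge (30,140). I'll measure the bar and grasp it.

```bash
cat >> h.py <<'E'
def copper(im):
    h=cv2.cvtColor(im,cv2.COLOR_RGB2HSV); return (((h[...,0]<18)|(h[...,0]>172))&(h[...,1]>100)&(h[...,2]>60)).astype(np.uint8)*255
def crop(m,x0,x1,y0,y1):
    k=np.zeros_like(m);k[y0:y1,x0:x1]=m[y0:y1,x0:x1];return k
E
python3 - <<'E'
from h import *
cm,im=shot('wrist')
m=crop(copper(im),240,330,80,200)
x=rect(cm,m,.013);print(x)
yw=x[4]-180
plan((x[0],x[1],.06,yw),(x[0],x[1],.0155,yw))
E
```

```text
(0.6083, 0.2906, 30.9, 21.3, 17.4)
tcp [0.6393 0.2812 0.1912] [ 1.7998e+02  2.0000e-02 -1.7866e+02] t 2.92 w 0.0569
   0.128 0.042 0.547 -0.0223 rows~1.1
   0.121 0.060 0.547 -0.0223 rows~1.1
   0.000 -0.000 0.371 -0.0000 rows~0.7
```

Run:
```python
from h import *
im=cv2.imread('pics/w1.png')[...,::-1].copy()
h=cv2.cvtColor(im,cv2.COLOR_RGB2HSV)
print(h[115,278],h[165,292],h[165,250],h[150,260])
cm=camera_model('wrist')
m=crop(((h[...,0]<35)|(h[...,0]>160)).astype(np.uint8)*255,240,330,80,200)
x=rect(cm,m,.013);print(x)
yw=x[4]-180
plan((x[0],x[1],.06,yw),(x[0],x[1],.0155,yw))
```

```text
[ 23 106 255] [  9 161 220] [106 178 251] [105 181 250]
(0.5904, 0.2847, 70.0, 22.4, 17.1)
tcp [0.6393 0.2812 0.1912] [ 1.7998e+02  2.0000e-02 -1.7866e+02] t 2.92 w 0.0569
   0.204 0.019 0.547 -0.0219 rows~1.1
   0.199 0.047 0.547 -0.0219 rows~1.1
   -0.000 -0.000 0.371 -0.0000 rows~0.7
```

Request:
drive_tool(
  increments=[
    [[0.0,0.204,0.019,0.547,-0.0219],[0.0,0.204,0.019,0.547,-0.0219]],
  ],
  squeeze=30,
)

```text
time_s: 3.18
tcp_pos: [0.6118, 0.281, 0.1215]
eef_rot: [-179.8, -0.4, -170.9]
contact_force: [0.3, -0.0, 0.2]
gripper_width: 0.0451
gripper_force: 0.0
```

Request:
drive_tool(
  increments=[
    [[0.0,0.199,0.047,0.547,-0.0219],[0.0,0.199,0.047,0.547,-0.0219],[0.0,0.199,0.047,0.547,-0.0219]],
  ],
)

```text
time_s: 3.55
tcp_pos: [0.5921, 0.2847, 0.0609]
eef_rot: [-180.0, 0.1, -163.3]
contact_force: [0.8, 0.6, 0.5]
gripper_width: 0.0441
gripper_force: 0.0
```

Request:
drive_tool(
  increments=[
    [[0.0,0,0,0.371,0],[0.0,0,0,0.371,0],[0.0,0,0,0.371,0]],
  ],
)

```text
time_s: 3.92
tcp_pos: [0.5924, 0.2845, 0.0169]
eef_rot: [180.0, 0.1, -163.3]
contact_force: [-0.1, 0.4, 0.3]
gripper_width: 0.0441
gripper_force: 0.0
```

Request:
drive_tool(
  increments=[
    [[-1,0,0,0,0],[-1,0,0,0,0],[-1,0,0,0,0],[-1,0,0,0,0],[-1,0,0,0,0]],
  ],
)

```text
time_s: 4.55
tcp_pos: [0.5912, 0.2841, 0.0155]
eef_rot: [180.0, 0.0, -163.3]
contact_force: [-2.1, 0.7, 5.2]
gripper_width: 0.0217
gripper_force: 30.0
```

Request:
drive_tool(
  increments=[
    [[-1,0,0,-0.8,0],[-1,0,0,-0.8,0],[-1,0,0,-0.8,0]],
  ],
)

```text
time_s: 4.92
tcp_pos: [0.5922, 0.2847, 0.1139]
eef_rot: [179.9, 0.3, -163.3]
contact_force: [0.2, -0.9, -1.5]
gripper_width: 0.0213
gripper_force: 30.0
```

Run:
```python
from h import *
plan((.67,.04,.15,-174))
```

```text
tcp [0.5922 0.2847 0.1139] [ 179.9     0.26 -163.27] t 4.92 w 0.0213
   -0.011 -0.713 -0.100 0.0099 rows~1.4
   -0.056 -0.711 -0.100 0.0099 rows~1.4
   -0.100 -0.706 -0.100 0.0099 rows~1.4
```

Request:
drive_tool(
  increments=[
    [[-1,-0.011,-0.713,-0.1,0.0099],[-1,-0.011,-0.713,-0.1,0.0099]],
  ],
)

```text
time_s: 5.18
tcp_pos: [0.6164, 0.1997, 0.1218]
eef_rot: [-180.0, -0.1, -167.0]
contact_force: [0.1, 0.7, -1.6]
gripper_width: 0.0219
gripper_force: 30.0
```

Request:
drive_tool(
  increments=[
    [[-1,-0.056,-0.711,-0.1,0.0099],[-1,-0.056,-0.711,-0.1,0.0099]],
  ],
)

```text
time_s: 5.42
tcp_pos: [0.6428, 0.1179, 0.134]
eef_rot: [-180.0, -0.1, -170.5]
contact_force: [0.7, 0.2, -2.6]
gripper_width: 0.0214
gripper_force: 30.0
```

Request:
drive_tool(
  increments=[
    [[-1,-0.1,-0.706,-0.1,0.0099],[-1,-0.1,-0.706,-0.1,0.0099],[-1,-0.1,-0.706,-0.1,0.0099],[-1,-0.1,-0.706,-0.1,0.0099]],
  ],
)

```text
time_s: 5.92
tcp_pos: [0.6683, 0.0397, 0.1461]
eef_rot: [180.0, -0.1, -173.9]
contact_force: [0.4, 0.8, -1.2]
gripper_width: 0.0215
gripper_force: 30.0
```

Run:
```python
from h import *
s=r.get_state();print(s['tcp_pos'],s['qd'].max())
cm,im=shot('wrist');cv2.imwrite('pics/w2.png',im[...,::-1])
np.save('w2.npy',cm)
```

```text
[0.66829313 0.03972874 0.14608556] 0.8550334505697514
```

View pics/w2.png

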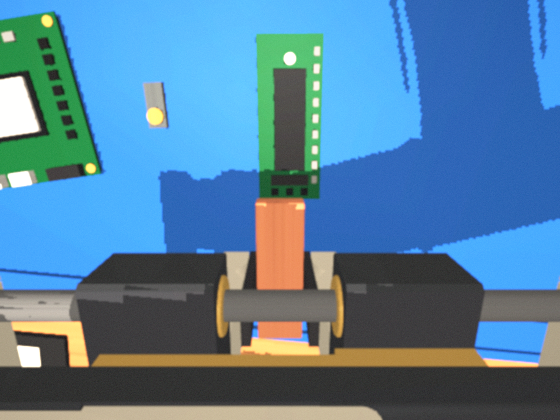

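The card's black module is centred near (289,120) with the socket below it at (290,180). The bar is held straight at (280,265).

Run:
```python
from h import *
im=cv2.imread('pics/w2.png')[...,::-1].copy();cm=np.load('w2.npy',allow_pickle=True).item()
h=cv2.cvtColor(im,cv2.COLOR_RGB2HSV);V=h[...,2]
print(V[55:196:3,289],V[120,264:324:2])
b=crop(((h[...,0]>95)&(h[...,0]<125)&(h[...,1]>110)&(V>100)).astype(np.uint8)*255,240,340,20,198)
g=crop(255-b,240,340,25,196); print('card',rect(cm,g,.011))
d=crop((V<70).astype(np.uint8)*255,262,312,55,173); print('mod',rect(cm,d,.016))
k=crop(((h[...,0]<20)).astype(np.uint8)*255,245,315,199,245); print('bar part',rect(cm,k,.146))
```

```text
[255 255 255 255 183  90  90  89  86  88  83  83  86  86  81  81  81  80
  81  79  76  77  80  77  77  77  78  75  77  74  72  72  73  73  71  70
  67  71  63 125  54  48  49  51  81  32  36] [187 189 191 195 178 102  81  78  78  78  78  79  80  80  78  75  78  76
  79  76  90 177 194 189 212 253 253 195 188 255]
card (0.5998, 0.0391, 121.7, 49.4, 6.4)
mod (0.6328, 0.0428, 21.8, 11.6, -79.8)
bar part (0.6412, 0.036, 21.3, 20.9, -83.9)
```

Run:
```python
from h import *
im=cv2.imread('pics/w2.png')[...,::-1].copy();cm=np.load('w2.npy',allow_pickle=True).item()
h=cv2.cvtColor(im,cv2.COLOR_RGB2HSV);V=h[...,2]
for t in(105,125):
  d=crop((V<t).astype(np.uint8)*255,262,312,55,172); x=rect(cm,d,.016);print('mod',x)
x,y,yw=x[0],x[1],x[4]-180
plan((x,y,.07,yw),(x,y,.0295,yw))
```

```text
mod (0.6023, 0.0354, 75.8, 31.9, 6.1)
mod (0.6023, 0.0354, 75.8, 33.5, 6.1)
tcp [0.6683 0.0401 0.1463] [ 1.7999e+02 -6.0000e-02 -1.7390e+02] t 5.97 w 0.0216
   0.551 0.019 0.636 -0.0000 rows~1.6
   0.000 -0.000 0.338 -0.0000 rows~0.6
```

Run:
```python
from h import *
im=cv2.imread('pics/w2.png')[...,::-1].copy();cm=np.load('w2.npy',allow_pickle=True).item()
h=cv2.cvtColor(im,cv2.COLOR_RGB2HSV);V=h[...,2]
d=crop((V<115).astype(np.uint8)*255,262,312,55,172)
d=cv2.morphologyEx(d,cv2.MORPH_OPEN,np.ones((11,11),np.uint8))
x=rect(cm,d,.016);print('mod',x)
x,y,yw=x[0],x[1],x[4]-180
plan((x+.0005,y,.07,yw),(x+.0005,y,.0295,yw))
```

```text
mod (0.6018, 0.0393, 75.9, 22.9, 6.5)
tcp [0.6683 0.0401 0.1463] [ 1.7999e+02 -6.0000e-02 -1.7390e+02] t 5.97 w 0.0216
   0.548 0.051 0.636 -0.0011 rows~1.6
   0.000 -0.000 0.338 -0.0000 rows~0.6
```

Request:
drive_tool(
  increments=[
    [[-1,0.548,0.051,0.636,-0.001],[-1,0.548,0.051,0.636,-0.001],[-1,0.548,0.051,0.636,-0.001],[-1,0.548,0.051,0.636,-0.001]],
  ],
)

```text
time_s: 6.48
tcp_pos: [0.6036, 0.0395, 0.0713]
eef_rot: [-180.0, 0.1, -173.5]
contact_force: [0.2, 0.1, -1.4]
gripper_width: 0.0213
gripper_force: 30.0
```

Run:
```python
from h import *
plan((.6023,.0393,.0285,-173.5))
```

```text
tcp [0.6036 0.0395 0.0713] [-1.8000e+02  8.0000e-02 -1.7349e+02] t 6.47 w 0.0213
   0.011 -0.001 0.357 0.0000 rows~0.7
```

Request:
drive_tool(
  increments=[
    [[-1,0.005,0,0.32,0],[-1,0.005,0,0.345,0],[-1,0.005,0,0.345,0],[-1,0.005,0,0.345,0]],
  ],
)

```text
time_s: 6.98
tcp_pos: [0.6029, 0.0385, 0.0304]
eef_rot: [180.0, 0.1, -173.6]
contact_force: [-0.3, 0.0, -1.3]
gripper_width: 0.0216
gripper_force: 30.0
```

Request:
drive_tool(
  increments=[
    [[-1,0.003,-0.003,0.012,0],[-1,0.003,-0.003,0.012,0],[-1,0.003,-0.003,0.012,0]],
  ],
)

```text
time_s: 7.35
tcp_pos: [0.6022, 0.0379, 0.0284]
eef_rot: [180.0, 0.0, -173.6]
contact_force: [-0.8, 1.0, 2.4]
gripper_width: 0.022
gripper_force: 30.0
```

Request:
drive_tool(
  increments=[
    [[-1,0,0.011,-0.02,0],[-1,0,0.011,-0.02,0],[-1,0,0.011,0,0],[-1,0,0.011,0,0],[-1,0,0.011,0,0]],
  ],
)

```text
time_s: 7.98
tcp_pos: [0.6017, 0.0393, 0.0284]
eef_rot: [-180.0, 0.0, -173.6]
contact_force: [-2.9, 0.6, 6.8]
gripper_width: 0.0217
gripper_force: 30.0
```

Request:
drive_tool(
  increments=[
    [[-0.3,0,0,0,0],[-0.3,0,0,0,0],[-0.3,0,0,0,0]],
  ],
)

```text
time_s: 8.35
tcp_pos: [0.6017, 0.0392, 0.0276]
eef_rot: [-180.0, -0.0, -173.6]
contact_force: [0.3, 0.3, -0.1]
gripper_width: 0.0308
gripper_force: 0.0
```

Request:
drive_tool(
  increments=[
    [[-0.3,0,0,-0.4,0],[-0.3,0,0,-0.4,0],[-0.3,0,0,-0.4,0]],
  ],
)

```text
time_s: 8.72
tcp_pos: [0.6016, 0.0393, 0.0758]
eef_rot: [180.0, 0.0, -173.6]
contact_force: [-0.4, -0.4, -0.5]
gripper_width: 0.031
gripper_force: 0.0
```

Run:
```python
from h import *
plan((.66,.04,.13,-173.5))
```

```text
tcp [0.6016 0.0393 0.0758] [ 1.7998e+02  2.0000e-02 -1.7362e+02] t 8.72 w 0.031
   -0.485 -0.048 -0.452 -0.0003 rows~1.3
```

Request:
drive_tool(
  increments=[
    [[0,-0.485,-0.048,-0.45,0],[0,-0.485,-0.048,-0.45,0],[0,-0.485,-0.048,-0.45,0],[0,-0.485,-0.048,-0.45,0]],
  ],
)

```text
time_s: 9.22
tcp_pos: [0.6586, 0.0397, 0.1279]
eef_rot: [-180.0, -0.2, -173.6]
contact_force: [-0.4, -0.1, -0.6]
gripper_width: 0.0438
gripper_force: 0.0
```

Run:
```python
from h import *
cm,im=shot('wrist');cv2.imwrite('pics/w3.png',im[...,::-1])
h=cv2.cvtColor(im,cv2.COLOR_RGB2HSV)
m=((h[...,0]<30)|(h[...,0]>165)).astype(np.uint8)*255
m=cv2.morphologyEx(crop(m,230,340,5,220),cv2.MORPH_OPEN,np.ones((9,9),np.uint8))
print(rect(cm,m,.026))
plan((.52,-.26,.15,-164.5),(.51,-.27,.13,-164.5))
```

```text
(0.6011, 0.0385, 71.7, 23.2, 6.4)
tcp [0.6586 0.0397 0.1281] [-1.7999e+02 -1.7000e-01 -1.7362e+02] t 9.28 w 0.0435
   0.475 -0.785 -0.061 -0.0084 rows~1.8
   0.516 -0.758 -0.061 -0.0084 rows~1.8
   0.555 -0.730 -0.061 -0.0084 rows~1.8
   0.103 -0.058 0.167 -0.0000 rows~0.4
```

View pics/w3.png

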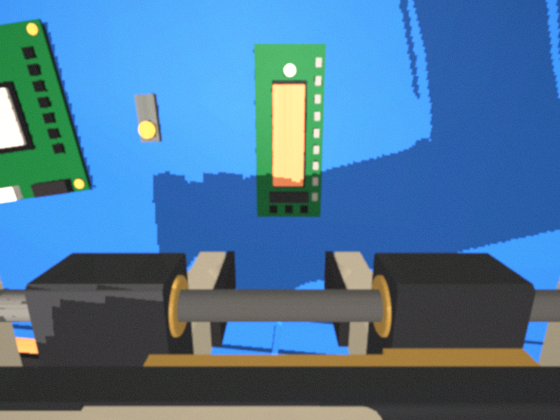

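The picture shows the bar lying lengthwise and centred on the black module at (289,134), within about 1 mm. Next I'll view the fin strip.

Request:
drive_tool(
  increments=[
    [[0,0.475,-0.785,-0.06,-0.0084],[0,0.475,-0.785,-0.06,-0.0084]],
  ],
)

```text
time_s: 9.52
tcp_pos: [0.6119, -0.061, 0.1359]
eef_rot: [180.0, -0.1, -170.5]
contact_force: [0.8, 0.2, -0.3]
gripper_width: 0.0439
gripper_force: 0.0
```

Request:
drive_tool(
  increments=[
    [[0,0.516,-0.758,-0.06,-0.0084],[0,0.516,-0.758,-0.06,-0.0084]],
  ],
)

```text
time_s: 9.78
tcp_pos: [0.5655, -0.1613, 0.1436]
eef_rot: [180.0, -0.1, -167.5]
contact_force: [1.2, -0.1, -0.1]
gripper_width: 0.0439
gripper_force: 0.0
```

Request:
drive_tool(
  increments=[
    [[0,0.555,-0.73,-0.06,-0.0084],[0,0.555,-0.73,-0.06,-0.0084],[0,0.555,-0.73,-0.06,-0.0084],[0,0.555,-0.73,-0.06,-0.0084]],
  ],
)

```text
time_s: 10.28
tcp_pos: [0.521, -0.2595, 0.1509]
eef_rot: [180.0, -0.0, -164.6]
contact_force: [-0.2, -0.1, -1.0]
gripper_width: 0.0438
gripper_force: 0.0
```

Run:
```python
from h import *
s=r.get_state()
cm,im=shot('wrist');cv2.imwrite('pics/w4.png',im[...,::-1])
np.save('w4.npy',cm);print(s['tcp_pos'],proj(cm,[.4454,-.2648,.019]))
```

```text
[ 0.52100854 -0.25953917  0.15086909] [[300.35724422 111.07770202]]
```

View pics/w4.png

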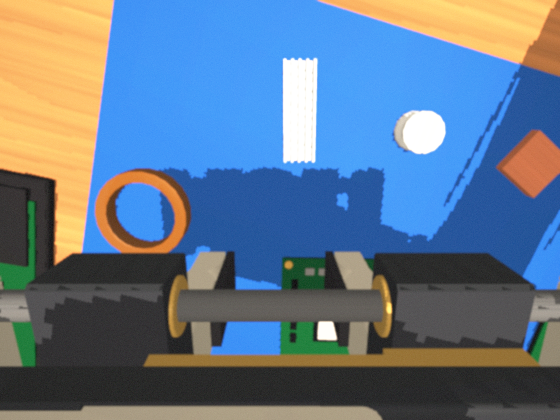

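The close view confirms the silver fin strip at (300,110), with the disc at (420,132) and a ring at (142,213) well away.

```bash
cat >> h.py <<'E'
def nonblue(im,*c,k=5):
    h=cv2.cvtColor(im,cv2.COLOR_RGB2HSV)
    b=((h[...,0]>95)&(h[...,0]<125)&(h[...,1]>110)&(h[...,2]>100)).astype(np.uint8)*255
    return cv2.morphologyEx(crop(255-b,*c),cv2.MORPH_OPEN,np.ones((k,k),np.uint8))
E
python3 - <<'E'
from h import *
im=cv2.imread('pics/w4.png')[...,::-1].copy();cm=np.load('w4.npy',allow_pickle=True).item()
x=rect(cm,nonblue(im,260,340,40,180),.019);print(x)
yw=x[4]-180
plan((x[0],x[1],.07,yw),(x[0],x[1],.0165,yw))
E
```

```text
(0.4462, -0.2652, 75.1, 25.5, 15.6)
tcp [ 0.5214 -0.2591  0.1509] [ 1.7998e+02 -3.0000e-02 -1.6452e+02] t 10.32 w 0.0433
   0.618 0.118 0.675 -0.0003 rows~1.8
   0.000 -0.000 0.446 -0.0000 rows~0.9
```

Request:
drive_tool(
  increments=[
    [[0,0.618,0.118,0.675,0],[0,0.618,0.118,0.675,0],[0,0.618,0.118,0.675,0],[0,0.618,0.118,0.675,0]],
  ],
  squeeze=20,
)

```text
time_s: 10.82
tcp_pos: [0.4476, -0.2653, 0.0708]
eef_rot: [-180.0, 0.0, -164.4]
contact_force: [0.4, -0.1, -0.6]
gripper_width: 0.0438
gripper_force: 0.0
```

Request:
drive_tool(
  increments=[
    [[0,0,0,0.44,0],[0,0,0,0.44,0],[0,0,0,0.44,0],[0,0,0,0.44,0]],
  ],
)

```text
time_s: 11.32
tcp_pos: [0.4471, -0.2658, 0.0185]
eef_rot: [-180.0, 0.1, -164.5]
contact_force: [0.1, -0.9, 0.5]
gripper_width: 0.0439
gripper_force: 0.0
```

Request:
drive_tool(
  increments=[
    [[-1,0,0,0,0],[-1,0,0,0,0],[-1,0,0,0,0],[-1,0,0,0,0]],
  ],
)

```text
time_s: 11.82
tcp_pos: [0.4464, -0.2659, 0.0179]
eef_rot: [-180.0, 0.0, -164.5]
contact_force: [-2.0, 0.8, 5.3]
gripper_width: 0.0239
gripper_force: 20.0
```

Request:
drive_tool(
  increments=[
    [[-1,0,0,-0.8,0],[-1,0,0,-0.8,0],[-1,0,0,-0.8,0]],
  ],
)

```text
time_s: 12.2
tcp_pos: [0.4482, -0.2663, 0.1163]
eef_rot: [-179.8, 0.3, -164.5]
contact_force: [0.9, 0.1, -0.3]
gripper_width: 0.0239
gripper_force: 20.0
```

Run:
```python
from h import *
plan((.602,.0393,.1,-173.5),(.602,.0393,.042,-173.5))
```

```text
tcp [ 0.4482 -0.2663  0.1163] [-179.85    0.28 -164.52] t 12.2 w 0.0239
   -0.638 0.704 0.045 0.0083 rows~1.8
   -0.601 0.736 0.045 0.0083 rows~1.8
   -0.561 0.767 0.045 0.0083 rows~1.8
   0.000 -0.000 0.483 -0.0000 rows~0.9
```

Request:
drive_tool(
  increments=[
    [[-1,-0.638,0.704,0.045,0.0083],[-1,-0.638,0.704,0.045,0.0083]],
  ],
)

```text
time_s: 12.45
tcp_pos: [0.4975, -0.1631, 0.1073]
eef_rot: [180.0, -0.0, -167.7]
contact_force: [0.6, -0.1, -1.2]
gripper_width: 0.024
gripper_force: 20.0
```

Request:
drive_tool(
  increments=[
    [[-1,-0.601,0.736,0.045,0.0083],[-1,-0.601,0.736,0.045,0.0083]],
  ],
)

```text
time_s: 12.7
tcp_pos: [0.5491, -0.0603, 0.1016]
eef_rot: [180.0, -0.1, -170.5]
contact_force: [0.8, 0.1, -0.1]
gripper_width: 0.0237
gripper_force: 20.0
```

Request:
drive_tool(
  increments=[
    [[-1,-0.561,0.767,0.045,0.0083],[-1,-0.561,0.767,0.045,0.0083],[-1,-0.561,0.767,0.045,0.0083],[-1,-0.561,0.767,0.045,0.0083],[-1,-0.561,0.767,0.045,0.0083]],
  ],
)

```text
time_s: 13.32
tcp_pos: [0.5995, 0.0386, 0.097]
eef_rot: [-180.0, -0.1, -173.6]
contact_force: [-0.2, 0.0, -0.5]
gripper_width: 0.0237
gripper_force: 20.0
```

Request:
drive_tool(
  increments=[
    [[-1,0,0,0.46,0],[-1,0,0,0.46,0],[-1,0,0,0.46,0],[-1,0,0,0.46,0]],
  ],
)

```text
time_s: 13.82
tcp_pos: [0.6004, 0.0393, 0.0433]
eef_rot: [180.0, 0.1, -173.5]
contact_force: [0.4, 0.2, 0.2]
gripper_width: 0.0242
gripper_force: 20.0
```

Run:
```python
from h import *
plan((.602,.0393,.041,-173.5))
```

```text
tcp [0.6004 0.0393 0.0433] [ 1.7999e+02  6.0000e-02 -1.7353e+02] t 13.82 w 0.0242
   -0.013 -0.002 0.020 -0.0001 rows~0.0
```

Request:
drive_tool(
  increments=[
    [[-1,-0.013,0,0.01,0],[-1,-0.013,0,0.022,0],[-1,-0.013,0,0.022,0],[-1,-0.013,0,0.022,0]],
  ],
)

```text
time_s: 14.32
tcp_pos: [0.6017, 0.0399, 0.0395]
eef_rot: [-180.0, -0.0, -173.5]
contact_force: [0.3, 0.5, -0.1]
gripper_width: 0.0239
gripper_force: 20.0
```

Request:
drive_tool(
  increments=[
    [[-1,0,0,0.008,0],[-1,0,0,0.008,0],[-1,0,0,0.008,0]],
  ],
)

```text
time_s: 14.7
tcp_pos: [0.6018, 0.0398, 0.0386]
eef_rot: [-180.0, -0.0, -173.5]
contact_force: [-0.5, 0.6, -0.8]
gripper_width: 0.0235
gripper_force: 20.0
```

Request:
drive_tool(
  increments=[
    [[-1,0,0,0.008,0],[-1,0,0,0.008,0],[-1,0,0,0.008,0]],
  ],
)

```text
time_s: 15.08
tcp_pos: [0.6017, 0.0398, 0.0376]
eef_rot: [-180.0, -0.0, -173.5]
contact_force: [-0.7, -0.3, -0.3]
gripper_width: 0.0236
gripper_force: 20.0
```

Request:
drive_tool(
  increments=[
    [[-1,0,0,0.01,0],[-1,0,0,0.01,0],[-1,0,0,0.01,0]],
  ],
)

```text
time_s: 15.45
tcp_pos: [0.6018, 0.0398, 0.0374]
eef_rot: [-180.0, 0.0, -173.5]
contact_force: [-4.0, 0.1, 8.5]
gripper_width: 0.024
gripper_force: 20.0
```

Run:
```python
from h import *
cm,im=shot('wrist');cv2.imwrite('pics/w5.png',im[...,::-1])
cm,im=shot('side');p=proj(cm,[.602,.039,.03])[0].astype(int);print(p)
c=im[p[1]-45:p[1]+45,p[0]-60:p[0]+60]
cv2.imwrite('pics/s5.png',cv2.resize(c,None,fx=6,fy=6,interpolation=cv2.INTER_CUBIC)[...,::-1])
```

```text
[198 213]
```

View pics/s5.png

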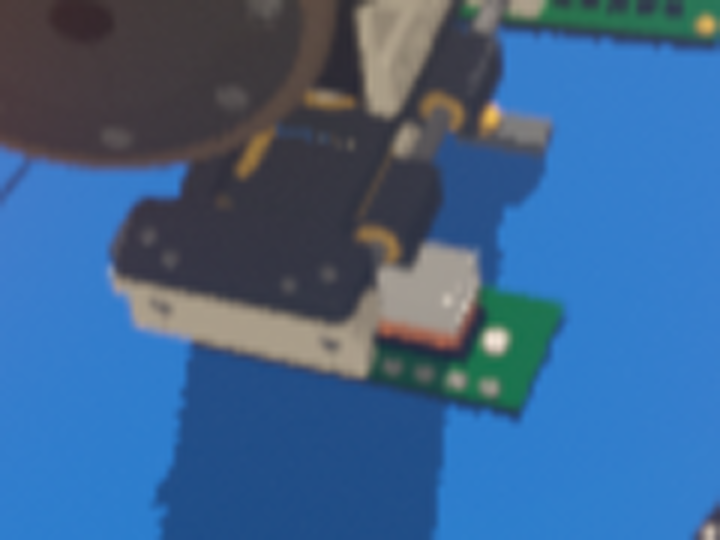

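The side crop shows the strip resting on the copper bar, and the force now reads 8.5 N. I'll release and back off.

Request:
drive_tool(
  increments=[
    [[-0.25,0,0,-0.005,0],[-0.25,0,0,-0.005,0],[-0.25,0,0,-0.005,0]],
  ],
)

```text
time_s: 15.92
tcp_pos: [0.6017, 0.0398, 0.0369]
eef_rot: [-180.0, -0.0, -173.5]
contact_force: [-0.0, -0.5, -0.2]
gripper_width: 0.0326
gripper_force: 0.0
```

Request:
drive_tool(
  increments=[
    [[-0.25,0,0,-0.6,0],[-0.25,0,0,-0.6,0],[-0.25,0,0,-0.6,0]],
  ],
)

```text
time_s: 16.3
tcp_pos: [0.6022, 0.0401, 0.1099]
eef_rot: [180.0, 0.1, -173.5]
contact_force: [-0.3, -0.7, -0.8]
gripper_width: 0.0331
gripper_force: 0.0
```

Run:
```python
from h import *
plan((.66,.04,.14,-173.5),(.505,-.08,.14,-203))
```

```text
tcp [0.6022 0.0401 0.1099] [ 1.7996e+02  1.2000e-01 -1.7351e+02] t 16.3 w 0.0331
   -0.478 -0.055 -0.251 -0.0000 rows~1.0
   0.698 -0.424 -0.000 0.0410 rows~1.6
   0.567 -0.587 -0.000 0.0410 rows~1.6
```

Request:
drive_tool(
  increments=[
    [[0.25,-0.478,-0.055,-0.25,0],[0.25,-0.478,-0.055,-0.25,0],[0.25,-0.478,-0.055,-0.25,0],[0.25,-0.478,-0.055,-0.25,0]],
  ],
)

```text
time_s: 16.8
tcp_pos: [0.6582, 0.0396, 0.1376]
eef_rot: [-180.0, -0.1, -173.5]
contact_force: [-0.7, -0.3, -0.0]
gripper_width: 0.0546
gripper_force: 0.0
```

Run:
```python
from h import *
cm,im=shot('wrist')
cv2.imwrite('pics/w6.png',im[...,::-1])
h=cv2.cvtColor(im,cv2.COLOR_RGB2HSV)
m=cv2.morphologyEx(crop(((h[...,1]<60)&(h[...,2]>80)).astype(np.uint8)*255,255,310,40,230),cv2.MORPH_OPEN,np.ones((7,7),np.uint8))
print(rect(cm,m,.042))
```

```text
(0.6027, 0.039, 73.6, 25.3, 6.5)
```

Request:
drive_tool(
  increments=[
    [[0.25,0.698,-0.424,0,0.041],[0.25,0.698,-0.424,0,0.041]],
  ],
)

```text
time_s: 17.1
tcp_pos: [0.5792, -0.0213, 0.1383]
eef_rot: [-180.0, -0.1, 171.5]
contact_force: [-0.3, 0.9, 0.3]
gripper_width: 0.0544
gripper_force: 0.0
```

Request:
drive_tool(
  increments=[
    [[0.25,0.567,-0.587,0,0.041],[0.25,0.567,-0.587,0,0.041],[0.25,0.567,-0.587,0,0.041],[0.25,0.567,-0.587,0,0.041]],
  ],
)

```text
time_s: 17.6
tcp_pos: [0.5049, -0.08, 0.1393]
eef_rot: [180.0, 0.0, 157.0]
contact_force: [0.4, -1.5, 0.8]
gripper_width: 0.0549
gripper_force: 0.0
```

Run:
```python
from h import *
cm,im=shot('wrist')
cv2.imwrite('pics/w7.png',im[...,::-1])
p=proj(cm,[.433,-.0665,.013])[0].astype(int);print(p)
m=nonblue(im,p[0]-50,p[0]+50,max(p[1]-50,0),p[1]+50)
x=rect(cm,m,.013);print(x)
yw=(x[4]+45)%90-45-180
plan((x[0],x[1],.07,yw),(x[0],x[1],.0155,yw))
```

```text
[259 113]
(0.4342, -0.0668, 41.1, 40.7, 67.1)
tcp [ 0.5051 -0.0798  0.1392] [1.7998e+02 3.0000e-02 1.5704e+02] t 17.65 w 0.0546
   0.587 -0.131 0.576 -0.0002 rows~1.6
   0.000 -0.000 0.454 -0.0000 rows~0.9
```

View pics/w6.png

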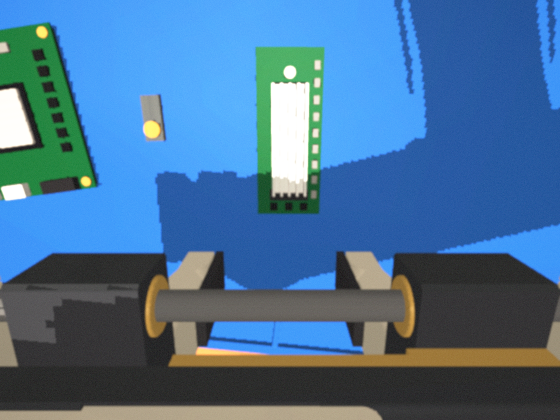

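The strip sits centred over the module at (290,138), so the storage stack is done. Next is the copper plate.

Request:
drive_tool(
  increments=[
    [[0.25,0.587,-0.131,0.576,0],[0.25,0.587,-0.131,0.576,0],[0.25,0.587,-0.131,0.576,0],[0.25,0.587,-0.131,0.576,0]],
  ],
  squeeze=30,
)

```text
time_s: 18.15
tcp_pos: [0.4351, -0.0665, 0.0703]
eef_rot: [180.0, 0.1, 157.1]
contact_force: [1.1, 0.3, -0.1]
gripper_width: 0.0546
gripper_force: 0.0
```

Request:
drive_tool(
  increments=[
    [[0.25,0,0,0.455,0],[0.25,0,0,0.455,0],[0.25,0,0,0.455,0],[0.25,0,0,0.455,0]],
  ],
)

```text
time_s: 18.65
tcp_pos: [0.4344, -0.067, 0.0156]
eef_rot: [180.0, 0.0, 157.0]
contact_force: [0.2, 0.4, -0.3]
gripper_width: 0.0548
gripper_force: 0.0
```

Run:
```python
from h import *
plan((.4342,-.0668,.0155,157))
```

```text
tcp [ 0.4344 -0.067   0.0156] [1.7998e+02 3.0000e-02 1.5698e+02] t 18.65 w 0.0548
   0.002 0.001 0.001 -0.0001 rows~0.0
```

Request:
drive_tool(
  increments=[
    [[-1,0,0,0,0],[-1,0,0,0,0],[-1,0,0,0,0],[-1,0,0,0,0]],
  ],
)

```text
time_s: 19.15
tcp_pos: [0.4338, -0.0671, 0.0155]
eef_rot: [180.0, 0.0, 157.0]
contact_force: [-0.3, 0.7, 2.8]
gripper_width: 0.0394
gripper_force: 30.0
```

Request:
drive_tool(
  increments=[
    [[-1,0,0,-0.9,0],[-1,0,0,-0.9,0],[-1,0,0,-0.9,0]],
  ],
)

```text
time_s: 19.52
tcp_pos: [0.4357, -0.0666, 0.1266]
eef_rot: [179.8, 0.3, 157.0]
contact_force: [0.2, 1.0, -1.8]
gripper_width: 0.0397
gripper_force: 30.0
```

Run:
```python
from h import *
plan((.685,-.175,.15,-166))
```

```text
tcp [ 0.4357 -0.0666  0.1266] [179.77   0.31 157.  ] t 19.52 w 0.0397
   -0.755 -0.007 -0.065 -0.0343 rows~1.5
   -0.736 -0.168 -0.065 -0.0343 rows~1.5
   -0.683 -0.321 -0.065 -0.0343 rows~1.5
```

Request:
drive_tool(
  increments=[
    [[-1,-0.755,-0.007,-0.065,-0.0343],[-1,-0.755,-0.007,-0.065,-0.0343]],
  ],
)

```text
time_s: 19.77
tcp_pos: [0.5184, -0.104, 0.1306]
eef_rot: [-180.0, 0.0, 169.5]
contact_force: [0.6, -0.1, -1.7]
gripper_width: 0.0397
gripper_force: 30.0
```

Request:
drive_tool(
  increments=[
    [[-1,-0.736,-0.168,-0.065,-0.0343],[-1,-0.736,-0.168,-0.065,-0.0343]],
  ],
)

```text
time_s: 20.02
tcp_pos: [0.6014, -0.1406, 0.1373]
eef_rot: [-180.0, -0.1, -178.2]
contact_force: [-0.0, -0.3, -2.0]
gripper_width: 0.0394
gripper_force: 30.0
```

Request:
drive_tool(
  increments=[
    [[-1,-0.683,-0.321,-0.065,-0.0343],[-1,-0.683,-0.321,-0.065,-0.0343],[-1,-0.683,-0.321,-0.065,-0.0343],[-1,-0.683,-0.321,-0.065,-0.0343],[-1,-0.683,-0.321,-0.065,-0.0343]],
  ],
)

```text
time_s: 20.65
tcp_pos: [0.6819, -0.1751, 0.1464]
eef_rot: [180.0, -0.0, -166.0]
contact_force: [0.2, 0.0, -1.1]
gripper_width: 0.0397
gripper_force: 30.0
```

Run:
```python
from h import *
cm,im=shot('wrist')
cv2.imwrite('pics/w8.png',im[...,::-1]);np.save('w8.npy',cm)
p=proj(cm,[.614,-.1754,.016])[0].astype(int);print(p)
h=cv2.cvtColor(im,cv2.COLOR_RGB2HSV)
for t in(140,170,200):
  m=crop(((h[...,1]<60)&(h[...,2]>t)).astype(np.uint8)*255,p[0]-45,p[0]+45,max(p[1]-45,0),p[1]+45)
  m=cv2.morphologyEx(m,cv2.MORPH_OPEN,np.ones((5,5),np.uint8))
  x=rect(cm,m,.016);print(x)
g=nonblue(im,p[0]-110,p[0]+110,0,p[1]+95);print('board',rect(cm,g,.011))
```

```text
[301 122]
(0.6142, -0.1771, 41.1, 40.9, -75.9)
(0.6145, -0.177, 40.9, 40.2, -75.9)
(0.6145, -0.1767, 40.2, 40.1, 14.1)
board (0.615, -0.1768, 120.8, 109.4, 14.3)
```

View pics/w8.png

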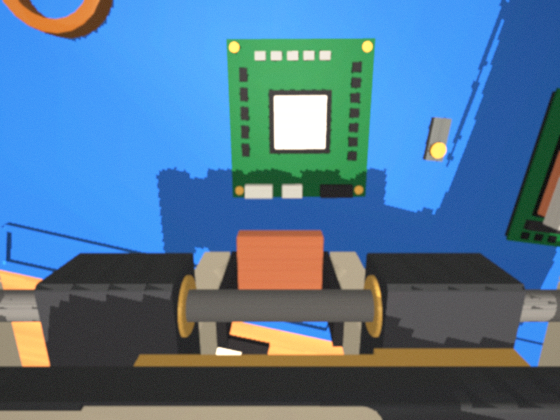

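The lid is at (300,122) and the plate is held at (280,260). I'll place the plate now.

Run:
```python
from h import *
plan((.6147,-.1763,.07,-165.9),(.6147,-.1763,.031,-165.9))
```

```text
tcp [ 0.6821 -0.1751  0.1468] [ 1.7999e+02 -1.0000e-02 -1.6596e+02] t 20.7 w 0.0397
   0.547 0.127 0.640 -0.0002 rows~1.6
   -0.000 -0.000 0.325 -0.0000 rows~0.6
```

Request:
drive_tool(
  increments=[
    [[-1,0.547,0.127,0.64,0],[-1,0.547,0.127,0.64,0],[-1,0.547,0.127,0.64,0],[-1,0.547,0.127,0.64,0]],
  ],
)

```text
time_s: 21.2
tcp_pos: [0.6164, -0.1766, 0.0711]
eef_rot: [-179.9, 0.1, -165.9]
contact_force: [-0.1, 0.8, -1.2]
gripper_width: 0.0394
gripper_force: 30.0
```

Request:
drive_tool(
  increments=[
    [[-1,0,0,0.31,0],[-1,0,0,0.31,0],[-1,0,0,0.31,0],[-1,0,0,0.31,0],[-1,0,0,0.31,0]],
  ],
)

```text
time_s: 21.82
tcp_pos: [0.6161, -0.1767, 0.0338]
eef_rot: [-180.0, 0.1, -166.0]
contact_force: [-0.2, 0.3, -1.0]
gripper_width: 0.0395
gripper_force: 30.0
```

Run:
```python
from h import *
plan((.6147,-.1763,.0290,-165.9))
```

```text
tcp [ 0.6161 -0.1767  0.0338] [-1.7997e+02  9.0000e-02 -1.6597e+02] t 21.82 w 0.0395
   0.010 0.006 0.040 -0.0002 rows~0.1
```

Request:
drive_tool(
  increments=[
    [[-1,0.01,0.005,0.03,0],[-1,0.01,0.005,0.035,0],[-1,0.01,0.005,0.035,0],[-1,0.01,0.005,0.035,0]],
  ],
)

```text
time_s: 22.32
tcp_pos: [0.6139, -0.1764, 0.0286]
eef_rot: [180.0, -0.0, -166.0]
contact_force: [-2.2, 0.2, 2.2]
gripper_width: 0.0395
gripper_force: 30.0
```

Request:
drive_tool(
  increments=[
    [[-1,0,0,0.01,0],[-1,0,0,0.01,0],[-1,0,0,0.01,0]],
  ],
)

```text
time_s: 22.7
tcp_pos: [0.6139, -0.1764, 0.0285]
eef_rot: [-180.0, -0.0, -166.0]
contact_force: [-4.9, 2.9, 11.6]
gripper_width: 0.0394
gripper_force: 30.0
```

Request:
drive_tool(
  increments=[
    [[0.1,0,0,-0.008,0],[0.1,0,0,-0.008,0],[0.1,0,0,-0.008,0]],
  ],
)

```text
time_s: 23.08
tcp_pos: [0.6142, -0.1765, 0.0281]
eef_rot: [-180.0, 0.0, -166.0]
contact_force: [-1.2, 0.9, 0.8]
gripper_width: 0.0481
gripper_force: 0.0
```

Request:
drive_tool(
  increments=[
    [[0.1,0,0,-0.4,0],[0.1,0,0,-0.4,0],[0.1,0,0,-0.4,0]],
  ],
)

```text
time_s: 23.45
tcp_pos: [0.6141, -0.1763, 0.0763]
eef_rot: [180.0, 0.0, -166.0]
contact_force: [-0.5, -0.2, -0.5]
gripper_width: 0.0484
gripper_force: 0.0
```

Request:
drive_tool(
  increments=[
    [[0.3,-0.5,0,-0.5,0],[0.3,-0.5,0,-0.5,0],[0.3,-0.5,0,-0.5,0],[0.3,-0.5,0,-0.5,0]],
  ],
)

```text
time_s: 23.95
tcp_pos: [0.6707, -0.1618, 0.1343]
eef_rot: [179.9, -0.2, -166.0]
contact_force: [-0.5, 0.3, -0.0]
gripper_width: 0.0569
gripper_force: 0.0
```

Run:
```python
from h import *
cm,im=shot('wrist')
cv2.imwrite('pics/w9.png',im[...,::-1])
p=proj(cm,[.6145,-.177,.026])[0].astype(int);print(p)
h=cv2.cvtColor(im,cv2.COLOR_RGB2HSV)
m=crop((((h[...,0]<30)|(h[...,0]>165))&(h[...,1]>60)).astype(np.uint8)*255,p[0]-45,p[0]+45,max(p[1]-45,0),p[1]+45)
print(rect(cm,cv2.morphologyEx(m,cv2.MORPH_OPEN,np.ones((5,5),np.uint8)),.026))
g=nonblue(im,p[0]-110,p[0]+110,0,p[1]+95);print('board',rect(cm,g,.011))
plan((.535,.27,.16,-180))
```

```text
[279 134]
(0.6141, -0.1773, 42.2, 41.2, -76.0)
board (0.6153, -0.1767, 121.5, 109.4, 14.3)
tcp [ 0.6707 -0.162   0.1344] [ 1.7994e+02 -1.7000e-01 -1.6601e+02] t 24.0 w 0.0571
   0.057 0.942 -0.053 0.0097 rows~1.8
   0.114 0.936 -0.053 0.0097 rows~1.8
   0.171 0.928 -0.053 0.0097 rows~1.8
   0.227 0.915 -0.053 0.0097 rows~1.8
```

Request:
drive_tool(
  increments=[
    [[0.5,0.057,0.942,-0.053,0.0097],[0.5,0.057,0.942,-0.053,0.0097]],
  ],
)

```text
time_s: 24.25
tcp_pos: [0.6364, -0.0533, 0.1412]
eef_rot: [180.0, -0.1, -169.6]
contact_force: [0.6, 1.4, -0.5]
gripper_width: 0.065
gripper_force: 0.0
```

Request:
drive_tool(
  increments=[
    [[0.5,0.114,0.936,-0.053,0.0097],[0.5,0.114,0.936,-0.053,0.0097]],
  ],
)

```text
time_s: 24.5
tcp_pos: [0.6024, 0.0553, 0.1482]
eef_rot: [-180.0, -0.1, -173.0]
contact_force: [1.1, -0.3, -0.2]
gripper_width: 0.066
gripper_force: 0.0
```

Request:
drive_tool(
  increments=[
    [[0.5,0.171,0.928,-0.053,0.0097],[0.5,0.171,0.928,-0.053,0.0097]],
  ],
)

```text
time_s: 24.75
tcp_pos: [0.5685, 0.1633, 0.1547]
eef_rot: [-180.0, -0.1, -176.5]
contact_force: [0.8, 0.6, -0.7]
gripper_width: 0.0656
gripper_force: 0.0
```

Request:
drive_tool(
  increments=[
    [[0.5,0.227,0.915,-0.053,0.0097],[0.5,0.227,0.915,-0.053,0.0097],[0.5,0.227,0.915,-0.053,0.0097],[0.5,0.227,0.915,-0.053,0.0097],[0.5,0.227,0.915,-0.053,0.0097]],
  ],
)

```text
time_s: 25.38
tcp_pos: [0.5363, 0.2686, 0.1613]
eef_rot: [-180.0, -0.0, 180.0]
contact_force: [0.0, 0.4, -0.8]
gripper_width: 0.0658
gripper_force: 0.0
```

Run:
```python
from h import *
cm,im=shot('wrist')
cv2.imwrite('pics/w10.png',im[...,::-1]);np.save('w10.npy',cm)
p=proj(cm,[.449,.271,.031])[0].astype(int);print(p)
m=nonblue(im,p[0]-60,p[0]+60,max(p[1]-60,0),p[1]+65)
x=rect(cm,m,.031);print(x)
yw=(x[4]+45)%90-45-180
plan((x[0],x[1],.08,yw),(x[0],x[1],.02,yw))
```

```text
[283  92]
(0.4484, 0.2688, 51.8, 49.9, 89.2)
tcp [0.5364 0.2687 0.1614] [-1.7997e+02 -3.0000e-02  1.7997e+02] t 25.43 w 0.0655
   0.367 0.000 0.339 0.0011 rows~1.0
   0.367 -0.002 0.339 0.0011 rows~1.0
   -0.000 -0.000 0.500 -0.0000 rows~1.0
```

View pics/w10.png

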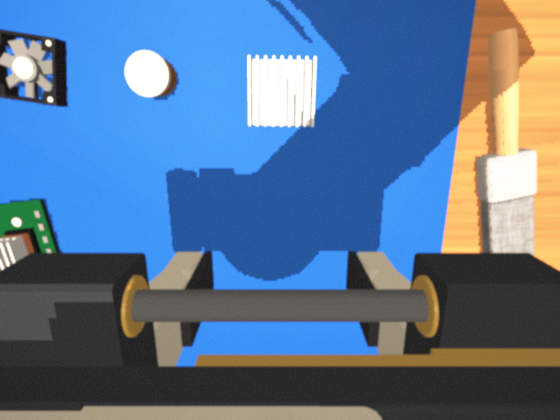

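The heatsink is at (282,90) with its fins running along the image vertical, so the jaws will close on the solid side faces.

Request:
drive_tool(
  increments=[
    [[0.5,0.734,0,0.678,0.002],[0.5,0.734,0,0.678,0.002],[0.5,0.734,0,0.678,0.002],[0.5,0.734,0,0.678,0.002],[0.5,0.734,0,0.678,0.002]],
  ],
  squeeze=25,
)

```text
time_s: 26.05
tcp_pos: [0.4496, 0.2703, 0.0812]
eef_rot: [179.9, 0.1, 179.3]
contact_force: [-0.4, 0.0, -0.1]
gripper_width: 0.0656
gripper_force: 0.0
```

Request:
drive_tool(
  increments=[
    [[0.5,0,0,0.5,0],[0.5,0,0,0.5,0],[0.5,0,0,0.5,0],[0.5,0,0,0.5,0]],
  ],
)

```text
time_s: 26.55
tcp_pos: [0.4493, 0.2709, 0.0224]
eef_rot: [179.9, 0.1, 179.3]
contact_force: [0.3, -0.4, 0.0]
gripper_width: 0.0659
gripper_force: 0.0
```

Request:
drive_tool(
  increments=[
    [[-1,0,0,0,0],[-1,0,0,0,0],[-1,0,0,0,0],[-1,0,0,0,0]],
  ],
)

```text
time_s: 27.05
tcp_pos: [0.4485, 0.2702, 0.0212]
eef_rot: [180.0, 0.0, 179.4]
contact_force: [-1.8, -1.4, 6.8]
gripper_width: 0.05
gripper_force: 25.0
```

Request:
drive_tool(
  increments=[
    [[-1,0,0,-1,0],[-1,0,0,-1,0],[-1,0,0,-1,0]],
  ],
)

```text
time_s: 27.42
tcp_pos: [0.4502, 0.272, 0.1452]
eef_rot: [179.6, 0.3, 179.4]
contact_force: [-0.6, 0.7, -2.5]
gripper_width: 0.0499
gripper_force: 25.0
```

Run:
```python
from h import *
plan((.6147,-.1763,.13,-165.9),(.6147,-.1763,.048,-165.9))
```

```text
tcp [0.4502 0.272  0.1452] [179.62   0.34 179.38] t 27.43 w 0.0499
   -0.282 -0.744 0.025 -0.0082 rows~1.5
   -0.244 -0.758 0.025 -0.0082 rows~1.5
   -0.204 -0.769 0.025 -0.0082 rows~1.5
   -0.165 -0.779 0.025 -0.0082 rows~1.5
   -0.124 -0.786 0.025 -0.0082 rows~1.5
   -0.000 -0.000 0.683 -0.0000 rows~1.3
```

Request:
drive_tool(
  increments=[
    [[-1,-0.282,-0.744,0.025,-0.0082],[-1,-0.282,-0.744,0.025,-0.0082]],
  ],
)

```text
time_s: 27.68
tcp_pos: [0.4804, 0.1783, 0.1365]
eef_rot: [-180.0, -0.1, -177.7]
contact_force: [-0.6, -0.1, -1.0]
gripper_width: 0.0495
gripper_force: 25.0
```

Request:
drive_tool(
  increments=[
    [[-1,-0.244,-0.758,0.025,-0.0082],[-1,-0.244,-0.758,0.025,-0.0082]],
  ],
)

```text
time_s: 27.92
tcp_pos: [0.5135, 0.0881, 0.1333]
eef_rot: [-180.0, -0.1, -174.8]
contact_force: [0.1, 1.0, -2.1]
gripper_width: 0.05
gripper_force: 25.0
```

Request:
drive_tool(
  increments=[
    [[-1,-0.204,-0.769,0.025,-0.0082],[-1,-0.204,-0.769,0.025,-0.0082]],
  ],
)

```text
time_s: 28.18
tcp_pos: [0.5464, -0.0016, 0.1302]
eef_rot: [-180.0, -0.1, -171.9]
contact_force: [1.0, -0.2, -1.0]
gripper_width: 0.0499
gripper_force: 25.0
```

Request:
drive_tool(
  increments=[
    [[-1,-0.165,-0.779,0.025,-0.0082],[-1,-0.165,-0.779,0.025,-0.0082]],
  ],
)

```text
time_s: 28.42
tcp_pos: [0.5794, -0.0912, 0.127]
eef_rot: [180.0, -0.1, -168.9]
contact_force: [0.1, 0.2, -1.5]
gripper_width: 0.0496
gripper_force: 25.0
```

Request:
drive_tool(
  increments=[
    [[-1,-0.124,-0.786,0.025,-0.0082],[-1,-0.124,-0.786,0.025,-0.0082],[-1,-0.124,-0.786,0.025,-0.0082],[-1,-0.124,-0.786,0.025,-0.0082]],
  ],
)

```text
time_s: 28.92
tcp_pos: [0.6116, -0.1783, 0.1243]
eef_rot: [180.0, -0.1, -165.9]
contact_force: [0.2, 1.3, -1.6]
gripper_width: 0.0497
gripper_force: 25.0
```

Request:
drive_tool(
  increments=[
    [[-1,0,0,0.63,0],[-1,0,0,0.63,0],[-1,0,0,0.63,0],[-1,0,0,0.63,0],[-1,0,0,0.63,0]],
  ],
)

```text
time_s: 29.55
tcp_pos: [0.6136, -0.1784, 0.0516]
eef_rot: [-180.0, 0.2, -165.9]
contact_force: [-0.5, 0.2, -1.3]
gripper_width: 0.0498
gripper_force: 25.0
```

Run:
```python
from h import *
plan((.6147,-.1763,.045,-165.9))
```

```text
tcp [ 0.6136 -0.1784  0.0516] [-1.7995e+02  1.6000e-01 -1.6588e+02] t 29.55 w 0.0498
   -0.013 0.015 0.055 0.0000 rows~0.1
```

Request:
drive_tool(
  increments=[
    [[-1,-0.013,0.015,0.02,0],[-1,-0.013,0.015,0.04,0],[-1,-0.013,0.015,0.04,0],[-1,-0.013,0.015,0.04,0]],
  ],
)

```text
time_s: 30.05
tcp_pos: [0.6135, -0.1764, 0.0449]
eef_rot: [180.0, -0.0, -165.9]
contact_force: [1.2, -0.5, -1.0]
gripper_width: 0.0499
gripper_force: 25.0
```

Run:
```python
from h import *
plan((.6147,-.1763,.043,-165.9))
```

```text
tcp [ 0.6135 -0.1764  0.0449] [ 1.8000e+02 -1.0000e-02 -1.6591e+02] t 30.05 w 0.0499
   -0.010 -0.001 0.016 -0.0000 rows~0.0
```

Request:
drive_tool(
  increments=[
    [[-1,-0.008,0,0.01,0],[-1,-0.008,0,0.015,0],[-1,-0.008,0,0.015,0]],
  ],
)

```text
time_s: 30.42
tcp_pos: [0.6142, -0.1763, 0.0442]
eef_rot: [-180.0, -0.0, -165.9]
contact_force: [-4.2, 1.0, 7.8]
gripper_width: 0.0499
gripper_force: 25.0
```

Request:
drive_tool(
  increments=[
    [[-1,0,0,0.008,0],[-1,0,0,0.008,0],[-1,0,0,0.008,0]],
  ],
)

```text
time_s: 30.8
tcp_pos: [0.6142, -0.1763, 0.0442]
eef_rot: [-180.0, 0.0, -165.9]
contact_force: [-6.5, 2.2, 14.2]
gripper_width: 0.0496
gripper_force: 25.0
```

In contact at 14 N. I'll ease off, release and retreat, then look.

Request:
drive_tool(
  increments=[
    [[0.35,0,0,-0.012,0],[0.35,0,0,-0.012,0],[0.35,0,0,-0.012,0]],
  ],
)

```text
time_s: 31.18
tcp_pos: [0.6145, -0.1762, 0.0434]
eef_rot: [180.0, -0.0, -165.9]
contact_force: [0.9, 0.1, 0.6]
gripper_width: 0.0589
gripper_force: 0.0
```

Request:
drive_tool(
  increments=[
    [[0.35,0,0,-0.5,0],[0.35,0,0,-0.5,0],[0.35,0,0,-0.5,0]],
  ],
)

```text
time_s: 31.55
tcp_pos: [0.6145, -0.1761, 0.1037]
eef_rot: [180.0, 0.0, -165.9]
contact_force: [-0.6, -0.4, -0.8]
gripper_width: 0.0589
gripper_force: 0.0
```

Request:
drive_tool(
  increments=[
    [[0.35,-0.5,0,-0.4,0],[0.35,-0.5,0,-0.4,0],[0.35,-0.5,0,-0.4,0],[0.35,-0.5,0,-0.4,0]],
  ],
)

```text
time_s: 32.05
tcp_pos: [0.671, -0.1616, 0.1498]
eef_rot: [179.9, -0.2, -165.9]
contact_force: [-0.7, -0.3, -0.8]
gripper_width: 0.0597
gripper_force: 0.0
```

Run:
```python
from h import *
cm,im=shot('wrist')
cv2.imwrite('pics/w11.png',im[...,::-1])
p=proj(cm,[.6145,-.177,.054])[0].astype(int);print(p)
h=cv2.cvtColor(im,cv2.COLOR_RGB2HSV)
m=crop(((h[...,1]<60)&(h[...,2]>80)).astype(np.uint8)*255,p[0]-48,p[0]+48,max(p[1]-48,0),p[1]+48)
print(rect(cm,cv2.morphologyEx(m,cv2.MORPH_CLOSE,np.ones((5,5),np.uint8)),.054))
plan((.505,.07,.15,-188.7))
```

```text
[278 135]
(0.614, -0.1773, 51.2, 51.2, -75.9)
tcp [ 0.671  -0.1617  0.15  ] [ 1.7994e+02 -1.5000e-01 -1.6593e+02] t 32.1 w 0.0591
   0.291 0.736 0.000 0.0211 rows~1.5
   0.386 0.692 0.000 0.0211 rows~1.5
   0.474 0.635 0.000 0.0211 rows~1.5
```

View pics/w11.png

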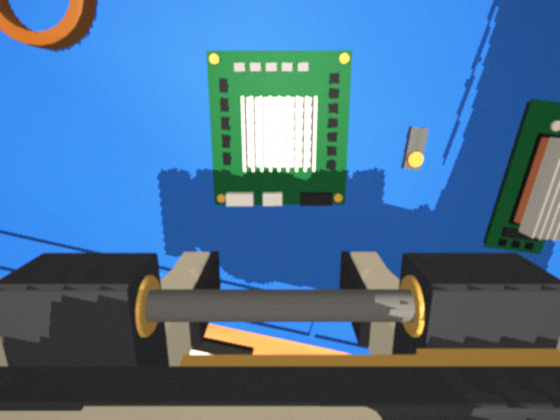

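The heatsink sits square and centred at (279,134). Now the fan.

Request:
drive_tool(
  increments=[
    [[0.5,0.291,0.736,0,0.0211],[0.5,0.291,0.736,0,0.0211]],
  ],
)

```text
time_s: 32.35
tcp_pos: [0.6146, -0.0836, 0.1506]
eef_rot: [180.0, -0.1, -173.6]
contact_force: [1.2, 0.7, -0.2]
gripper_width: 0.0655
gripper_force: 0.0
```

Request:
drive_tool(
  increments=[
    [[0.5,0.386,0.692,0,0.0211],[0.5,0.386,0.692,0,0.0211]],
  ],
)

```text
time_s: 32.6
tcp_pos: [0.5592, -0.0061, 0.151]
eef_rot: [180.0, -0.1, 178.8]
contact_force: [0.2, 0.1, 1.0]
gripper_width: 0.0659
gripper_force: 0.0
```

Request:
drive_tool(
  increments=[
    [[0.5,0.474,0.635,0,0.0211],[0.5,0.474,0.635,0,0.0211],[0.5,0.474,0.635,0,0.0211],[0.5,0.474,0.635,0,0.0211],[0.5,0.474,0.635,0,0.0211]],
  ],
)

```text
time_s: 33.22
tcp_pos: [0.5066, 0.0693, 0.1513]
eef_rot: [-180.0, -0.0, 171.2]
contact_force: [0.0, -0.3, 0.1]
gripper_width: 0.0653
gripper_force: 0.0
```

Run:
```python
from h import *
cm,im=shot('wrist')
cv2.imwrite('pics/w12.png',im[...,::-1])
p=proj(cm,[.429,.07,.018])[0].astype(int);print(p)
m=nonblue(im,p[0]-60,p[0]+60,max(p[1]-60,0),p[1]+60)
x=rect(cm,m,.018);print(x)
yw=(x[4]+45)%90-45-180
plan((x[0],x[1],.07,yw),(x[0],x[1],.0165,yw))
```

```text
[266 106]
(0.4319, 0.0688, 48.0, 43.6, 81.3)
tcp [0.5067 0.0693 0.1513] [-1.7998e+02 -3.0000e-02  1.7123e+02] t 33.27 w 0.0655
   0.615 -0.099 0.678 -0.0002 rows~1.8
   0.000 -0.000 0.446 -0.0000 rows~0.9
```

View pics/w12.png

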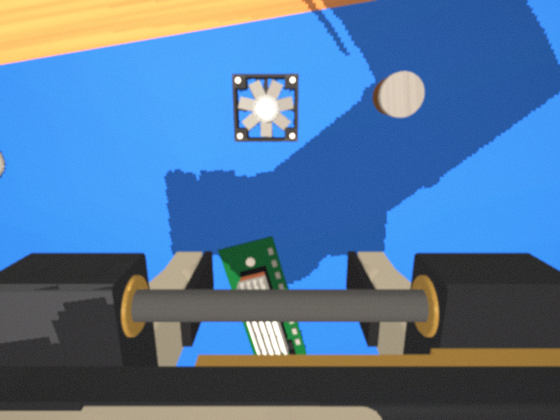

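The fan is at (265,108) with its frame corners visible. The mask eroded its thin frame, so I'll redo it without the opening.

Run:
```python
from h import *
im=cv2.imread('pics/w12.png')[...,::-1].copy();cm=camera_model('wrist')
m=nonblue(im,222,310,62,152,k=1)
x=rect(cm,m,.018);print(x)
yw=(x[4]+45)%90-45-180
plan((x[0],x[1],.07,yw),(x[0],x[1],.0165,yw))
```

```text
(0.4295, 0.0692, 49.4, 48.6, 81.3)
tcp [0.5067 0.0693 0.1513] [-1.7998e+02 -3.0000e-02  1.7123e+02] t 33.27 w 0.0655
   0.635 -0.099 0.678 -0.0002 rows~1.8
   0.000 -0.000 0.446 -0.0000 rows~0.9
```

Request:
drive_tool(
  increments=[
    [[0.5,0.635,-0.099,0.678,0],[0.5,0.635,-0.099,0.678,0],[0.5,0.635,-0.099,0.678,0],[0.5,0.635,-0.099,0.678,0]],
  ],
  squeeze=15,
)

```text
time_s: 33.78
tcp_pos: [0.4304, 0.07, 0.0707]
eef_rot: [180.0, 0.0, 171.3]
contact_force: [1.0, 0.1, 0.1]
gripper_width: 0.0657
gripper_force: 0.0
```

Request:
drive_tool(
  increments=[
    [[0.5,0,0,0.445,0],[0.5,0,0,0.445,0],[0.5,0,0,0.445,0],[0.5,0,0,0.445,0]],
  ],
)

```text
time_s: 34.28
tcp_pos: [0.4299, 0.07, 0.0175]
eef_rot: [180.0, 0.0, 171.3]
contact_force: [-0.5, 0.3, 0.4]
gripper_width: 0.0655
gripper_force: 0.0
```

Request:
drive_tool(
  increments=[
    [[-1,0,0,0,0],[-1,0,0,0,0],[-1,0,0,0,0],[-1,0,0,0,0]],
  ],
)

```text
time_s: 34.78
tcp_pos: [0.4295, 0.07, 0.0172]
eef_rot: [180.0, 0.0, 171.3]
contact_force: [-0.5, -0.6, 5.7]
gripper_width: 0.0501
gripper_force: 15.0
```

Request:
drive_tool(
  increments=[
    [[-1,0,0,-1,0],[-1,0,0,-1,0],[-1,0,0,-1,0],[-1,0,0,-1,0]],
  ],
)

```text
time_s: 35.28
tcp_pos: [0.4288, 0.0698, 0.1366]
eef_rot: [180.0, -0.0, 171.3]
contact_force: [0.3, 0.6, -0.8]
gripper_width: 0.0497
gripper_force: 15.0
```

Run:
```python
from h import *
plan((.6147,-.1763,.14,-165.9),(.6147,-.1763,.076,-165.9))
```

```text
tcp [0.4288 0.0698 0.1366] [ 1.7997e+02 -1.0000e-02  1.7128e+02] t 35.27 w 0.0497
   -0.614 -0.598 -0.009 -0.0211 rows~1.6
   -0.529 -0.673 -0.009 -0.0211 rows~1.6
   -0.436 -0.738 -0.009 -0.0211 rows~1.6
   0.000 -0.000 0.533 -0.0000 rows~1.0
```

Request:
drive_tool(
  increments=[
    [[-1,-0.614,-0.598,-0.009,-0.0211],[-1,-0.614,-0.598,-0.009,-0.0211]],
  ],
)

```text
time_s: 35.52
tcp_pos: [0.4914, -0.0131, 0.1364]
eef_rot: [-179.9, -0.2, 179.1]
contact_force: [0.5, 0.8, 0.1]
gripper_width: 0.0498
gripper_force: 15.0
```

Request:
drive_tool(
  increments=[
    [[-1,-0.529,-0.673,-0.009,-0.0211],[-1,-0.529,-0.673,-0.009,-0.0211]],
  ],
)

```text
time_s: 35.78
tcp_pos: [0.5534, -0.0962, 0.1366]
eef_rot: [-180.0, -0.2, -173.4]
contact_force: [0.6, 1.9, -1.1]
gripper_width: 0.0496
gripper_force: 15.0
```

Request:
drive_tool(
  increments=[
    [[-1,-0.436,-0.738,-0.009,-0.0211],[-1,-0.436,-0.738,-0.009,-0.0211],[-1,-0.436,-0.738,-0.009,-0.0211],[-1,-0.436,-0.738,-0.009,-0.0211]],
  ],
)

```text
time_s: 36.28
tcp_pos: [0.6139, -0.1761, 0.1378]
eef_rot: [179.9, -0.2, -166.0]
contact_force: [-0.5, 0.6, -1.5]
gripper_width: 0.0496
gripper_force: 15.0
```

Request:
drive_tool(
  increments=[
    [[-1,0,0,0.5,0],[-1,0,0,0.5,0],[-1,0,0,0.5,0],[-1,0,0,0.5,0],[-1,0,0,0.5,0]],
  ],
)

```text
time_s: 36.9
tcp_pos: [0.6161, -0.1761, 0.0819]
eef_rot: [-180.0, 0.1, -165.9]
contact_force: [0.2, -0.8, 0.0]
gripper_width: 0.0499
gripper_force: 15.0
```

Run:
```python
from h import *
plan((.6147,-.1763,.071,-165.9))
```

```text
tcp [ 0.6161 -0.1761  0.0819] [-1.7996e+02  1.5000e-01 -1.6589e+02] t 36.9 w 0.0499
   0.012 0.001 0.091 0.0000 rows~0.2
```

Request:
drive_tool(
  increments=[
    [[-1,0.01,0,0.05,0],[-1,0.01,0,0.08,0],[-1,0.01,0,0.08,0],[-1,0.01,0,0.08,0]],
  ],
)

```text
time_s: 37.4
tcp_pos: [0.6141, -0.1765, 0.0704]
eef_rot: [180.0, -0.0, -165.9]
contact_force: [0.3, -0.8, -0.1]
gripper_width: 0.0498
gripper_force: 15.0
```

Request:
drive_tool(
  increments=[
    [[-1,0,0,0.01,0],[-1,0,0,0.01,0],[-1,0,0,0.01,0]],
  ],
)

```text
time_s: 37.78
tcp_pos: [0.6141, -0.1765, 0.0693]
eef_rot: [-180.0, -0.0, -165.9]
contact_force: [0.1, 0.5, -1.3]
gripper_width: 0.0498
gripper_force: 15.0
```

Request:
drive_tool(
  increments=[
    [[-1,0,0,0.01,0],[-1,0,0,0.01,0],[-1,0,0,0.01,0]],
  ],
)

```text
time_s: 38.15
tcp_pos: [0.6142, -0.1765, 0.0683]
eef_rot: [-180.0, 0.0, -165.9]
contact_force: [1.0, 0.5, 1.4]
gripper_width: 0.05
gripper_force: 15.0
```

Request:
drive_tool(
  increments=[
    [[-1,0,0,0.006,0],[-1,0,0,0.006,0],[-1,0,0,0.006,0]],
  ],
)

```text
time_s: 38.52
tcp_pos: [0.6142, -0.1765, 0.0683]
eef_rot: [-180.0, 0.0, -165.9]
contact_force: [-1.7, 1.1, 7.3]
gripper_width: 0.0499
gripper_force: 15.0
```

In contact at 7 N. I'll release and retreat.

Request:
drive_tool(
  increments=[
    [[0.3,0,0,-0.006,0],[0.3,0,0,-0.006,0],[0.3,0,0,-0.006,0]],
  ],
)

```text
time_s: 38.9
tcp_pos: [0.614, -0.1765, 0.0679]
eef_rot: [180.0, -0.0, -165.9]
contact_force: [-0.1, -1.2, 0.2]
gripper_width: 0.0563
gripper_force: 0.0
```

Request:
drive_tool(
  increments=[
    [[0.3,0,0,-0.5,0],[0.3,0,0,-0.5,0],[0.3,0,0,-0.5,0]],
  ],
)

```text
time_s: 39.28
tcp_pos: [0.614, -0.1764, 0.1283]
eef_rot: [180.0, 0.0, -165.9]
contact_force: [-0.2, -0.2, 0.1]
gripper_width: 0.0568
gripper_force: 0.0
```

Request:
drive_tool(
  increments=[
    [[0.3,-0.6,0.4,-0.5,0],[0.3,-0.6,0.4,-0.5,0],[0.3,-0.6,0.4,-0.5,0],[0.3,-0.6,0.4,-0.5,0]],
  ],
)

```text
time_s: 39.78
tcp_pos: [0.6711, -0.1123, 0.1863]
eef_rot: [179.9, -0.2, -165.9]
contact_force: [-1.0, -0.8, 0.3]
gripper_width: 0.057
gripper_force: 0.0
```

Run:
```python
from h import *
cm,im=shot('wrist')
cv2.imwrite('pics/w13.png',im[...,::-1])
h=cv2.cvtColor(im,cv2.COLOR_RGB2HSV)
p=proj(cm,[.6145,-.177,.069])[0].astype(int);print(p)
m=crop(((h[...,1]<90)|(h[...,2]<60)).astype(np.uint8)*255,p[0]-46,p[0]+46,max(p[1]-46,0),p[1]+46)
print(rect(cm,m,.069))
```

```text
[213 116]
(0.6142, -0.1774, 57.6, 49.2, -75.9)
```

View pics/w13.png

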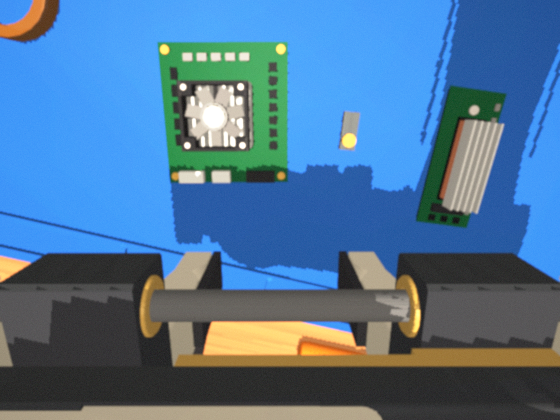

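The fan sits square on the heatsink at (214,116), and the strip on the bar at (470,165). The robot is clear of everything, so I'm handing in.

```bash
python3 -c "
from plant import job
print(job.close_job())"
```

```text
the job is handed in; nothing more can be done
None
```

The job is handed in at about 40 s: plate, heatsink and fan are stacked on the processor, and bar and fin strip on the storage module, each about 1 mm off centre or less by the wrist camera and standing clear of the robot; no verdict was returned.

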